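# Open the stuck jam jar

## Robot

A 7-joint arm with a two-finger parallel gripper is mounted at the origin on a cart in front of the work surface, level with it; the furniture and walls round the work are solid. World frame = base frame: x ahead of the robot, y to its left, z up, the work surface at z = 0. Lengths are in m, angles in rad, forces in N, time in s.
With the tool pointing down it reaches from about 0.4 to 0.875 m from the base axis. Payload 19.3 kg.
Tool frame: the origin (TCP) lies at the very end of the fingers, on their centre line; the grasp point (between the pads) lies 19 mm behind it; z points along the fingers, y is the line along which they close (so a half turn about z gives the same grasp; the last joint's range is limited). The gripper opens to 85 mm and grips with 20 to 120 N. Pads are 22 mm wide; open, the fingers measure 114 mm over their backs; the gripper's body (76 mm by 85 mm) begins 54 mm behind the grasp point. The pads swing forward as they close: fully open they stand 13 mm farther back than shut.
Start: joints at [-1.201, 0.521, -0.036, 1.599, 0.021, 1.021, -0.113], TCP at [0.266, 0.566, 0.201] pointing down, gripper open.
Joint ranges: [-2.91, 2.91], [-0.3, 2.13], [-1.5, 1.42], [0.17, 2.43], [-1.26, 4.41], [0.16, 1.93], [-2.52, 2.52]. Speed limits (rad/s): [1.89, 1.89, 2.39, 2.39, 3.01, 3.01, 3.01].

## Interface

Orientations are given as [roll, pitch, yaw] about the fixed x, y, z axes, in that order (R = Rz(yaw) Ry(pitch) Rx(roll)).
In Python, from workcell import bot gives the robot as it stands. The module is installed in compiled form; this text tells all that it offers.
- The arm moves only by the tool apply_moves, never from a script. Its arguments are lists of equal length, an entry for each row: "claw": the finger opening in m, from 0 to 0.0854; "xyz": the shift along the tool's x, y, z in m, a list of three; "twist": the turn, a rotation vector about the tool's x, y, z in rad, a list of three. A call has 1 to 20 rows; each row shifts and turns the commanded pose from where the row before left it, along the tool's axes as they then stand; what a row does not reach is not made up. A row lasts 1/10 s, in which the tool goes at most 50 mm and 8.59 degrees, less where a joint would pass 70% of its speed; a pose out of reach is approached as far as the arm can. A call with a gripper value outside its range is refused whole. The fingers move at their own pace and stop on an object; "force" is the grip in N (left out, the last holds). Time passes only in rows, so rows that do not move let the fingers close. It gives the time, the measured TCP pose, the force, the opening and the grip force at its end, in the units of the state.
- bot.observe(): the state, without advancing time (a new reading comes with each control period).
- bot.grab_frame(name): name is "scene" or "top"; returns a dict with "img" (400x640x3 uint8, red, green, blue), "vfov" (degrees; the focal length in pixels is half the picture's height over the tangent of half this angle, whatever the lens; pixels are square), "cx", "cy" (the principal point, pixels), "view" (4x4, takes a point from world to camera coordinates). Camera axes: x right, y up, looking along -z (the intrinsics and any distortion apply to the point x, -y, -z); pixel columns grow to the right and rows downward; lengths in m; the calibration is good to about 2 mm. A picture is of the moment at which its call begins. There is no depth.
- bot.job_done(): hands the job in; it is judged then, once.
Trained networks look in the newest picture that a camera, given by its name, has taken for a name from the list of things; names that differ only in an ending like _2 or _b are one class to them, and where a whole thing is asked for, a point or a joint stands for the part that bears it (a point fixed in the world has none). Each returns a list of dicts, best first, with "score" (0 to 1); they miss things now and then, are a little off and sometimes report something else, mostly with a low value. They report only what shows in the picture. A call takes as long as a camera call. They do not tell look-alikes from the thing itself.
- bot.find_in(camera, query): "position" ([x, y, z] in m, in world coordinates, good to about 4 mm: the middle of the surface that is visible of it).
The state is a dict: "clock": time; "qpos": joint angles; "qd": joint speeds; "joint_efforts": joint torques, N m; "position": TCP position; "tool_rot": TCP orientation; "force": force on the tool from outside, world axes, zero at the start; "moment": the same for the moment, N m; "grip_width": finger opening in m; "finger_force": force on a finger pad.
Only numpy, scipy, OpenCV 4.12 (cv2) and the standard library are available. Lean on these libraries where they do the work, as an engineer would, in place of code of your own. Each camera call takes 0.05 s, during which the arm holds its last target. There are 200 camera calls.

## Task

Open the jar of red jam, the one with the red lid, so the custards can be topped: its lid is stuck, so break it loose with a short hard twist counterclockwise, spin it on until it is free (about a quarter turn in all), and lift it off. Set the lid down gently, top up, in the middle of the round cork mat, and let go.

Things in the scene. Friction and masses are not known exactly. Their poses are not given: they have to be found in the camera images.
- red_lid: Red knurled round lid, 60 mm diameter, 22 mm tall, 0.06 kg, screwed on the red jar, loose once unscrewed. Origin: centre of its underside; z up through its closed top. Grip the skirt from above across the diameter, any yaw, firmly (about 60 N). Opens counterclockwise from above: the first 20 degrees are stuck (up to about 1 N m), then it turns freely.
- red_mouth (a point): Centre of the red jar's mouth, on the lid's axis, 102 mm above the worktop; z up. Two lugs there hold the lid down until it has turned about 55 degrees; it lifts straight off between 60 and 115 degrees of turn, 80 is best. Clockwise it meets a stop at once.
- red_jar: Glass jar of red jam, 70 mm diameter, held fast in a grey and black holder (94 mm diameter) fixed to the worktop. Origin: centre of the holder's underside. The seated lid spans 84 to 106 mm above it; beside the lid fingertips may go down to 75 mm. Two like jars with yellow and green lids, not to be opened, stand at least 130 mm off (centres).
- cork_mat: Flat round cork mat, 110 mm diameter, 6 mm thick, fixed to the worktop. Origin: centre of its underside; its top is 6 mm above that.
Things that resemble listed ones, but are neither listed nor needed, are in the scene too. What is shaped like the red_lid but white or yellow is not meant.

How it is judged:
On the way, in this order (a step that is already met when the one before it is completed fails the run):
1. the red lid is broken loose: turned by more than 30 degrees on its jar while still seated (angle between the x axis of red_lid and the x axis of red_jar, either way round above 0.52 rad and z of red_lid in the frame of red_jar below 0.092 m and horizontal distance between red_lid and red_jar below 0.008 m), for 0.05 s.
2. the lid is lifted clear of the jar (z of red_lid in the frame of red_jar above 0.11 m), for 0.05 s.
At the end, for the whole second after the job is handed in: The red lid lies at rest on the cork mat, flat (within 10 degrees) with its closed top up, its centre within 30 mm of the mat's centre, released (horizontal distance between red_lid and cork_mat below 0.03 m and z of red_lid in the frame of cork_mat below 0.012 m and angle between red_lid's own z axis and vertical below 0.17 rad and linear speed of red_lid below 0.02 m/s and contact force between the fingers and red_lid below 0.05 N); the robot touches nothing.
It fails at once if the lid is dropped: let go more than about 40 mm above the mat, away from the jar (contact force between the fingers and red_lid below 0.02 N and height (world z) of red_lid above 0.045 m and horizontal distance between red_lid and red_jar above 0.06 m).
It also fails if it takes over 45 s, if anything falls off the work surface, if the arm or the gripper's body presses on something with over 40 N, if the wrist force passes 120 N, or if a joint passes its speed limit or range.

## Working session

There is one attempt and no reset: what is moved stays moved. The work goes in short steps, Python scripts to look and compute and a tool call to move; the robot and the scene stay as the last step left them, time stands still between calls to the robot, and variables do not carry over. Pictures are saved under pics/ and viewed, at most 11 in all, crops included, and the job is handed in when it is done.

Besides the shell and the picture viewer there is one more tool, called after "Emit:" as a command line: name --argument value ..., lists and objects as JSON in quotes. apply_moves: Moves the arm, as the interface text tells. Its arguments: {"type":"object","properties":{"claw":{"type":"array"},"xyz":{"type":"array"},"twist":{"type":"array"},"force":{"type":"number"}},"required":["claw","xyz","twist"]}

```bash
mkdir -p pics; python3 - <<'E'
from workcell import bot
import cv2,numpy as np
for c in("scene","top"):
    f=bot.grab_frame(c); cv2.imwrite(f"pics/{c}0.png",f["img"][:,:,::-1])
    print(c,f["vfov"],f["cx"],f["cy"],np.round(f["view"],3).tolist(),[k for k in f])
    for q in("red_lid","red_jar","cork_mat"):
        for d in bot.find_in(c,q)[:5]: print(q,np.round(d["position"],3),round(d["score"],2))
s=bot.observe(); print({k:np.round(v,3) for k,v in s.items()})
E
```

```text
scene 50.39917693344744 327.0117045039631 202.12725954991006 [[0.692, -0.722, 0.025, -0.375], [0.273, 0.293, 0.916, -0.215], [-0.669, -0.627, 0.4, -0.864], [0.0, 0.0, 0.0, 1.0]] ['img', 'vfov', 'cx', 'cy', 'view']
red_lid [0.491 0.335 0.02 ] 0.73
red_lid [0.557 0.213 0.099] 0.67
red_jar [0.549 0.2   0.036] 0.55
cork_mat [ 0.512 -0.348  0.009] 0.75
top 49.89255308664603 321.8322862831747 198.4769472857675 [[-0.011, -1.0, 0.011, -0.001], [0.998, -0.01, 0.054, -0.515], [-0.054, 0.011, 0.998, -1.401], [0.0, 0.0, 0.0, 1.0]] ['img', 'vfov', 'cx', 'cy', 'view']
red_lid [0.499 0.349 0.026] 0.72
red_lid [0.593 0.362 0.022] 0.52
red_jar [0.551 0.207 0.02 ] 0.61
cork_mat [ 0.516 -0.348  0.004] 0.9
{'clock': np.float64(0.4), 'qpos': array([-1.201,  0.521, -0.036,  1.6  ,  0.021,  1.021, -0.113]), 'qd': array([ 0.001, -0.   , -0.001, -0.001, -0.001,  0.   , -0.   ]), 'joint_efforts': array([-2.0000e-03, -9.2605e+01,  1.9760e+00, -3.6989e+01,  1.8000e-02,
        4.0000e-03,  0.0000e+00]), 'position': array([0.266, 0.565, 0.201]), 'tool_rot': array([-3.141, -0.   ,  2.702]), 'force': array([ 0.439, -0.426,  0.767]), 'moment': array([ 0.001, -0.041, -0.014]), 'finger_force': np.float64(0.0), 'grip_width': np.float64(0.085)}
```

View pics/scene0.png

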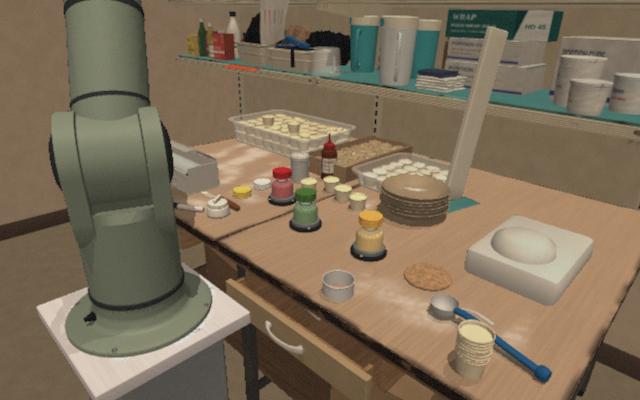

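View pics/top0.png

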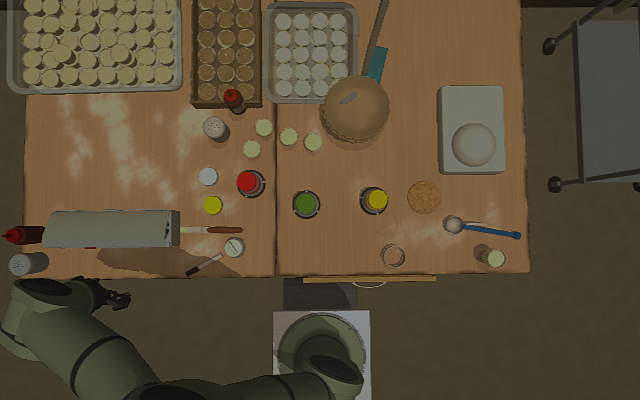

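Scene: the red-lidded jar is at scene px (283,175) and top px (248,181). Candidates for confusion in the top view:
- loose white lid (208,176)
- loose yellow lid (213,205)
- ketchup bottle (233,98)
- lying red bottle (18,235)
- green jar (306,204)
- yellow jar (376,200)

I choose (248,181). The mat is at top px (425,197).

```bash
cat > h.py <<'E'
from workcell import bot
import cv2,numpy as np
def ray(f,u,v,z):
    F=200/np.tan(np.radians(f["vfov"]/2)); V=np.array(f["view"]); R,t=V[:3,:3],V[:3,3]
    d=R.T@np.array([(u-f["cx"])/F,-(v-f["cy"])/F,-1]); o=-R.T@t
    return o+d*(z-o[2])/d[2]
def proj(f,p):
    F=200/np.tan(np.radians(f["vfov"]/2)); V=np.array(f["view"]); c=V[:3,:3]@p+V[:3,3]
    return f["cx"]-F*c[0]/c[2], f["cy"]+F*c[1]/c[2]
def redblob(f,box,hue=None):
    x0,y0,x1,y1=box; im=f["img"][y0:y1,x0:x1].astype(int)
    m=((im[...,0]>110)&(im[...,1]<0.35*im[...,0])&(im[...,2]<.45*im[...,0])).astype(np.uint8)
    n,l,s,c=cv2.connectedComponentsWithStats(m); i=1+np.argmax(s[1:,4]); return c[i]+[x0,y0],s[i]+np.array([x0,y0,0,0,0])
E
python3 - <<'E'
from h import *
f=bot.grab_frame("top"); c,s=redblob(f,(225,160,275,205)); print(c,s,ray(f,*c,.106))
im=f["img"][165:230,395:455].astype(int)
print("mat",ray(f,425,197,.006)); print("holder",ray(f,250,184,.02))
print("green lid",ray(f,306,203,.106),"yellow",ray(f,378,199,.106))
big=cv2.resize(f["img"][150:220,190:460],None,fx=2.9,fy=2.9,interpolation=2)
g=bot.grab_frame("scene"); b2=cv2.resize(g["img"][140:240,220:420],None,fx=3.9,fy=3.9,interpolation=2)
c,s=redblob(g,(265,160,305,190)); print("scene",c,s)
for p in ([.555,.21,.106],[.555,.21,.0],[.512,-.348,.006]): print(proj(f,np.array(p)),proj(g,np.array(p)))
w=783; a=cv2.resize(big,(780,202)); b=cv2.resize(b2,(780,390)); cv2.imwrite("pics/c1.png",np.vstack([a,b])[:,:,::-1])
E
```

```text
[245.83512545 180.95698925] [237 172  19  19 279] [0.56619139 0.22764034 0.106     ]
mat [ 0.5164771  -0.34946466  0.006     ]
holder [0.56439564 0.22823817 0.02      ]
green lid [0.49630161 0.04309068 0.106     ] yellow [ 0.50628856 -0.17884052  0.106     ]
scene [281.46666667 172.55757576] [273 167  18  12 165]
(np.float64(251.58258833910466), np.float64(184.52201318338794)) (np.float64(281.9630028842952), np.float64(171.56166111701285))
(np.float64(256.44089360359675), np.float64(187.29150870442004)) (np.float64(282.5455733550866), np.float64(202.7078167949999))
(np.float64(424.5925418920027), np.float64(198.35102084973045)) (np.float64(426.26742530335684), np.float64(276.21244051305285))
```

View pics/c1.png

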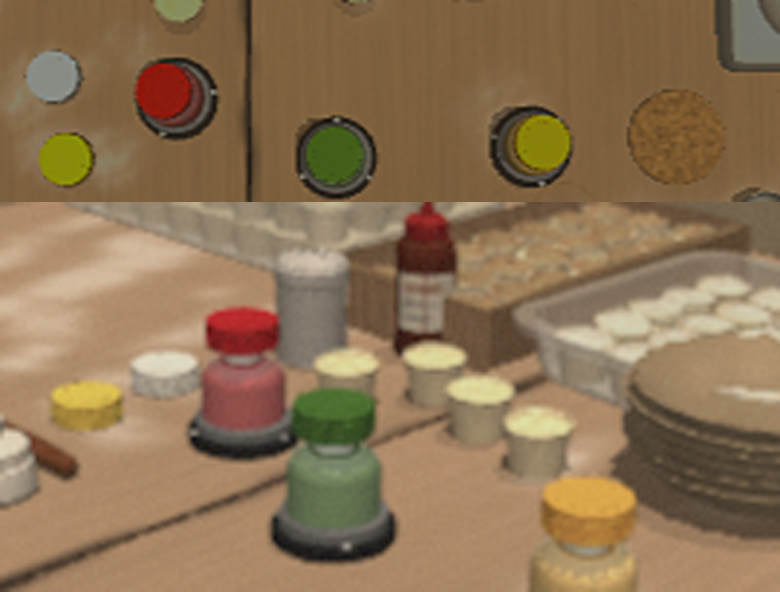

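The crop confirms the red lid on the pink jar, clearly distinct from the loose white and yellow lids. The pinhole and network positions differ by about 15 mm, so I'll check for lens distortion.

```bash
python3 - <<'E'
from h import *
f=bot.grab_frame("top");g=bot.grab_frame("scene")
print(ray(f,213,205,.022),ray(f,208,176,.022), "NN .499 .349/.593 .362")
print(ray(g,281.5,172.6,.098), ray(g,427.5,276,.006), proj(g,np.array([.566,.2276,.098])))
V=np.array(g["view"]);print("scene cam",-V[:3,:3].T@V[:3,3])
print("base top px",proj(f,np.zeros(3)),"scene",proj(g,np.zeros(3)), "tcp top",proj(f,np.array([.266,.566,.201])))
for c in("scene","top"):
  for q in("red_lid","red_jar","red_mouth"):
    for d in bot.find_in(c,q)[:6]: print(c,q,np.round(d["position"],3),round(d["score"],2),np.round(proj(f if c=="top" else g,np.array(d["position"])),0))
E
```

```text
[0.4967045  0.34853954 0.022     ] [0.59188151 0.36511604 0.022     ] NN .499 .349/.593 .362
[0.56215913 0.22076959 0.098     ] [ 0.51485183 -0.34953705  0.006     ] (np.float64(281.0134125107756), np.float64(171.78575941553842))
scene cam [-0.25928286 -0.74930389  0.55232281]
base top px (np.float64(321.4508107800847), np.float64(356.4046944758104)) scene (np.float64(142.43560204900635), np.float64(307.997515585751)) tcp top (np.float64(119.81174580629013), np.float64(285.32428549421707))
scene red_lid [0.583 0.352 0.023] 0.68 [262. 182.]
scene red_lid [0.495 0.336 0.022] 0.67 [243. 190.]
scene red_lid [0.556 0.213 0.097] 0.61 [282. 174.]
scene red_jar [0.547 0.201 0.033] 0.67 [282. 195.]
scene red_mouth [0.548 0.202 0.033] 0.79 [282. 194.]
top red_lid [0.567 0.225 0.105] 0.86 [247. 181.]
top red_lid [0.592 0.365 0.022] 0.6 [208. 176.]
top red_lid [0.497 0.35  0.025] 0.57 [212. 205.]
top red_jar [0.552 0.202 0.022] 0.64 [258. 188.]
top red_mouth [0.555 0.206 0.022] 0.76 [257. 187.]
```

Both cameras agree: lid at about (0.566, 0.227) and mat at about (0.516, -0.349), with no notable distortion. Moving above the lid at z 0.2.

Emit:
apply_moves --claw '[0.085, 0.085, 0.085, 0.085, 0.085, 0.085, 0.085, 0.085, 0.085, 0.085, 0.085, 0.085, 0.085, 0.085, 0.085, 0.085, 0.085, 0.085, 0.085, 0.085]' --xyz '[[-0.022, -0.0095, 0], [-0.022, -0.0095, 0], [-0.022, -0.0095, 0], [-0.022, -0.0095, 0], [-0.022, -0.0095, 0], [-0.022, -0.0095, 0], [-0.022, -0.0095, 0], [-0.022, -0.0095, 0], [-0.022, -0.0095, 0], [-0.022, -0.0095, 0], [-0.022, -0.0095, 0], [-0.022, -0.0095, 0], [-0.022, -0.0095, 0], [-0.022, -0.0095, 0], [-0.022, -0.0095, 0], [-0.022, -0.0095, 0], [-0.022, -0.0095, 0], [-0.022, -0.0095, 0], [-0.02, -0.008, 0], [0, 0, 0]]' --twist '[[0, 0, 0], [0, 0, 0], [0, 0, 0], [0, 0, 0], [0, 0, 0], [0, 0, 0], [0, 0, 0], [0, 0, 0], [0, 0, 0], [0, 0, 0], [0, 0, 0], [0, 0, 0], [0, 0, 0], [0, 0, 0], [0, 0, 0], [0, 0, 0], [0, 0, 0], [0, 0, 0], [0, 0, 0], [0, 0, 0]]' --force 60

```text
clock: 2.9
position: [0.5681, 0.2235, 0.2014]
tool_rot: [-3.141, 0.001, 2.698]
force: [-0.6, 0.1, -0.3]
grip_width: 0.085
finger_force: 0.0
```

```bash
python3 - <<'E'
from h import *
s=bot.observe(); print({k:np.round(s[k],3).tolist() for k in("clock","qpos","position","tool_rot")})
f=bot.grab_frame("top");g=bot.grab_frame("scene")
a=cv2.resize(f["img"][130:250,190:350],(600,450));cv2.imwrite("pics/p2.png",a[:,:,::-1])
b=cv2.resize(g["img"][60:240,200:400],(660,594));cv2.imwrite("pics/s2.png",b[:,:,::-1])
E
```

```text
{'clock': 2.9, 'qpos': [-0.506, 0.499, 0.048, 1.643, -0.026, 1.0, 0.677], 'position': [0.568, 0.224, 0.201], 'tool_rot': [-3.141, 0.001, 2.698]}
```

View pics/s2.png

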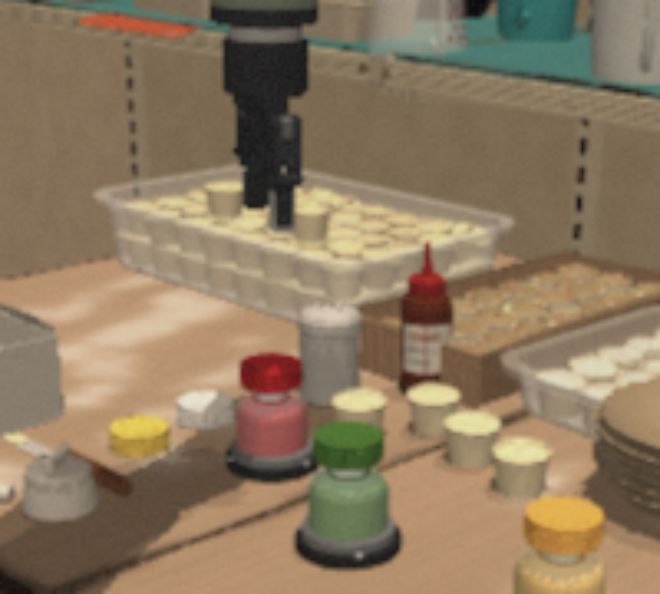

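The gripper is centred over the red lid in the image (fingers at crop px (270,225), lid at (270,372)). Descending with a small correction.

Emit:
apply_moves --claw '[0.085, 0.085, 0.085, 0.085, 0.085, 0.085, 0.085, 0.085, 0.085, 0.085, 0.085]' --xyz '[[0.0033, 0.0023, 0.01], [0, 0, 0.02], [0, 0, 0.02], [0, 0, 0.02], [0, 0, 0.015], [0, 0, 0.012], [0, 0, 0.01], [0, 0, 0.01], [0, 0, 0.008], [0, 0, 0], [0, 0, 0]]' --twist '[[0, 0, 0], [0, 0, 0], [0, 0, 0], [0, 0, 0], [0, 0, 0], [0, 0, 0], [0, 0, 0], [0, 0, 0], [0, 0, 0], [0, 0, 0], [0, 0, 0]]'

```text
clock: 4.1
position: [0.5645, 0.2299, 0.0767]
tool_rot: [3.141, 0.0, 2.702]
force: [0.9, 0.8, 0.7]
grip_width: 0.0852
finger_force: 0.0
```

Emit:
apply_moves --claw '[0.05, 0.05, 0.05, 0.05, 0.05, 0.05, 0.05, 0.05]' --xyz '[[0, 0, 0], [0, 0, 0], [0, 0, 0], [0, 0, 0], [0, 0, 0], [0, 0, 0], [0, 0, 0], [0, 0, 0]]' --twist '[[0, 0, 0], [0, 0, 0], [0, 0, 0], [0, 0, 0], [0, 0, 0], [0, 0, 0], [0, 0, 0], [0, 0, 0]]' --force 65

```text
clock: 4.9
position: [0.5643, 0.2299, 0.0765]
tool_rot: [-3.142, 0.0, 2.702]
force: [-0.8, 0.9, -0.6]
grip_width: 0.0503
finger_force: 0.0
```

```bash
python3 - <<'E'
from h import *
g=bot.grab_frame("scene")
b=cv2.resize(g["img"][120:220,230:340],(660,594));cv2.imwrite("pics/s3.png",b[:,:,::-1])
s=bot.observe(); print(np.round(s["moment"],2),np.round(s["force"],1))
E
```

```text
[ 0.01 -0.01 -0.02] [-0.3 -0.7 -0.4]
```

View pics/s3.png

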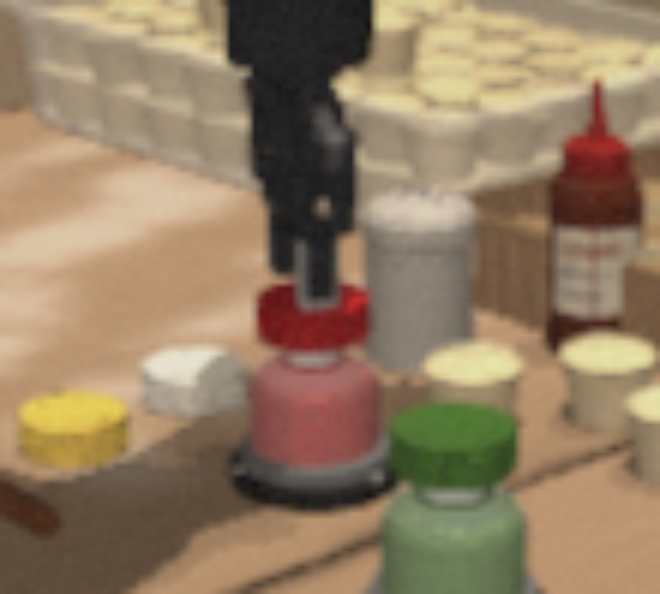

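The fingers closed to 50 mm without touching the lid; in the image their tips (318,305 and 285,270) hover at the lid's top. Comparing tip pixels with the projected TCP.

```bash
python3 - <<'E'
from h import *
s=bot.observe(); p=np.array(s["position"]);print(p,s["grip_width"],np.round(s["qpos"],3))
g=bot.grab_frame("scene");f=bot.grab_frame("top")
y=np.array([np.sin(2.702),-np.cos(2.702),0])
for z in(0,.01,.02,.03,.04):
  for k in(-1,1):
    q=proj(g,p+k*.03*y+[0,0,z]); print(z,k,(np.round((q[0]-230)*6),np.round((q[1]-120)*5.94)))
q=proj(g,np.array([.566,.227,.106]));print("lid top",(q[0]-230)*6,(q[1]-120)*5.94)
b=np.hstack([cv2.resize(f["img"][150:210,210:290],(800,600),interpolation=2)]);cv2.imwrite("pics/t3.png",b[:,:,::-1])
for z in(0,.04): 
  q=proj(f,p+[0,0,z]); print("top",(q[0]-210)*10,(q[1]-150)*10)
E
```

```text
[0.56429582 0.22991963 0.07646751] 0.0502045159710689 [-0.506  0.65   0.031  1.745 -0.028  0.747  0.671]
0 -1 (np.float64(317.0), np.float64(364.0))
0 1 (np.float64(287.0), np.float64(327.0))
0.01 -1 (np.float64(316.0), np.float64(346.0))
0.01 1 (np.float64(286.0), np.float64(310.0))
0.02 -1 (np.float64(316.0), np.float64(328.0))
0.02 1 (np.float64(286.0), np.float64(292.0))
0.03 -1 (np.float64(316.0), np.float64(310.0))
0.03 1 (np.float64(286.0), np.float64(275.0))
0.04 -1 (np.float64(315.0), np.float64(292.0))
0.04 1 (np.float64(285.0), np.float64(257.0))
lid top 306.5438020304214 293.6742702682652
top 366.6530944989421 324.5696681124386
top 345.2047642757043 312.56743611774255
```

View pics/t3.png

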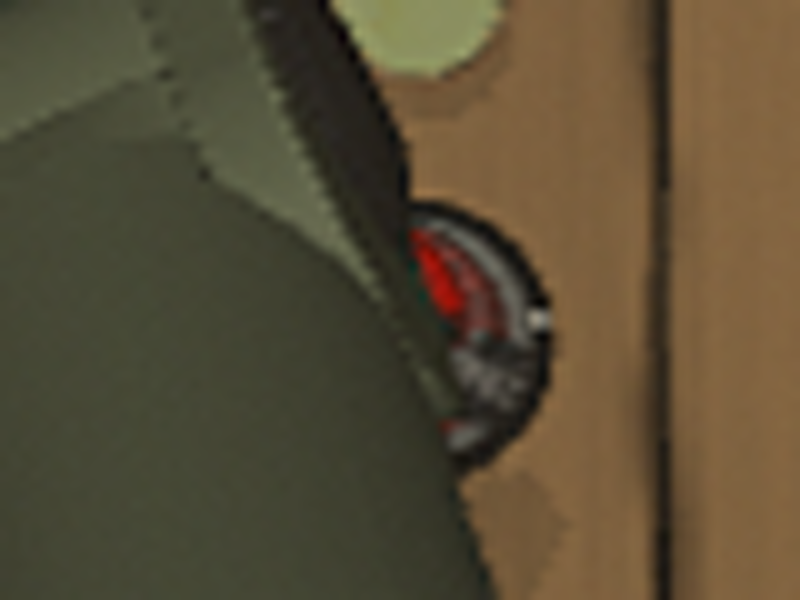

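```bash
python3 - <<'E'
from h import *
g=bot.grab_frame("scene")
p=np.array([.5681,.2235,.2014]); y=np.array([np.sin(2.70),-np.cos(2.70),0])
for z in(0,.013,.03):
  for k in(-1,1):
    q=proj(g,p+k*.05*y+[0,0,z]); print(z,k,np.round((q[0]-200)*3.3),np.round((q[1]-60)*3.3))
E
```

```text
0 -1 285.0 279.0
0 1 256.0 251.0
0.013 -1 285.0 265.0
0.013 1 256.0 238.0
0.03 -1 284.0 246.0
0.03 1 255.0 220.0
```

Emit:
apply_moves --claw '[0.05, 0.05]' --xyz '[[0, 0, 0.002], [0, 0, 0]]' --twist '[[0, 0, 0], [0, 0, 0]]'

```text
clock: 5.3
position: [0.5642, 0.2298, 0.0742]
tool_rot: [-3.141, -0.0, 2.702]
force: [-0.5, -0.6, -0.1]
grip_width: 0.0501
finger_force: 0.0
```

Images show the real tips about 30 mm higher than the reported TCP (about 45 mm when open), so they hover above the lid. Probing the lid top gently to measure this.

Emit:
apply_moves --claw '[0.05, 0.05, 0.05]' --xyz '[[0, 0, 0.002], [0, 0, 0.001], [0, 0, 0]]' --twist '[[0, 0, 0], [0, 0, 0], [0, 0, 0]]'

```text
clock: 5.6
position: [0.5645, 0.23, 0.0731]
tool_rot: [3.141, 0.0, 2.702]
force: [-9.0, -3.3, 30.2]
grip_width: 0.05
finger_force: 14.8
```

Emit:
apply_moves --claw '[0.05, 0.05]' --xyz '[[0, 0, 0.001], [0, 0, 0]]' --twist '[[0, 0, 0], [0, 0, 0]]'

```text
clock: 5.8
position: [0.5645, 0.23, 0.0729]
tool_rot: [3.141, 0.001, 2.701]
force: [-14.7, -5.6, 44.3]
grip_width: 0.0499
finger_force: 22.6
```

Contact at reported z = 0.073, so the real tips are 33 mm above the reported TCP. Backing off, opening, and checking the lateral alignment in both views.

Emit:
apply_moves --claw '[0.05, 0.05, 0.085, 0.085, 0.085, 0.085, 0.085]' --xyz '[[0, 0, -0.005], [0, 0, -0.005], [0, 0, 0], [0, 0, 0], [0, 0, 0], [0, 0, 0], [0, 0, 0]]' --twist '[[0, 0, 0], [0, 0, 0], [0, 0, 0], [0, 0, 0], [0, 0, 0], [0, 0, 0], [0, 0, 0]]'

```text
clock: 6.5
position: [0.5642, 0.2299, 0.0803]
tool_rot: [-3.141, -0.0, 2.702]
force: [-0.2, 1.4, 0.1]
grip_width: 0.0851
finger_force: 0.0
```

```bash
python3 - <<'E'
from h import *
s=bot.observe(); p=np.array(s["position"]);print(p,s["grip_width"])
g=bot.grab_frame("scene");f=bot.grab_frame("top")
y=np.array([np.sin(2.702),-np.cos(2.702),0]);x=np.array([np.cos(2.702),np.sin(2.702),0])
a=cv2.resize(g["img"][130:200,250:320],(560,560),interpolation=2)
b=cv2.resize(f["img"][150:210,230:290],(240,240),interpolation=2)
for k in(-1,1):
  for o in(.0425,.057):
   for w in(-.011,.011):
    t=p+k*o*y+w*x+[0,0,.045]
    u=proj(g,t); cv2.circle(a,(round((u[0]-250)*8),round((u[1]-130)*8)),3,(0,255,255),-1)
    u=proj(f,t); cv2.circle(b,(round((u[0]-230)*4),round((u[1]-150)*4)),2,(0,255,255),-1)
c=np.zeros((560,800,3),np.uint8);c[:,:560]=a;c[:240,560:]=b;cv2.imwrite("pics/m4.png",c[:,:,::-1])
E
```

```text
[0.56420826 0.22986741 0.08028721] 0.08506291037112808
```

View pics/m4.png

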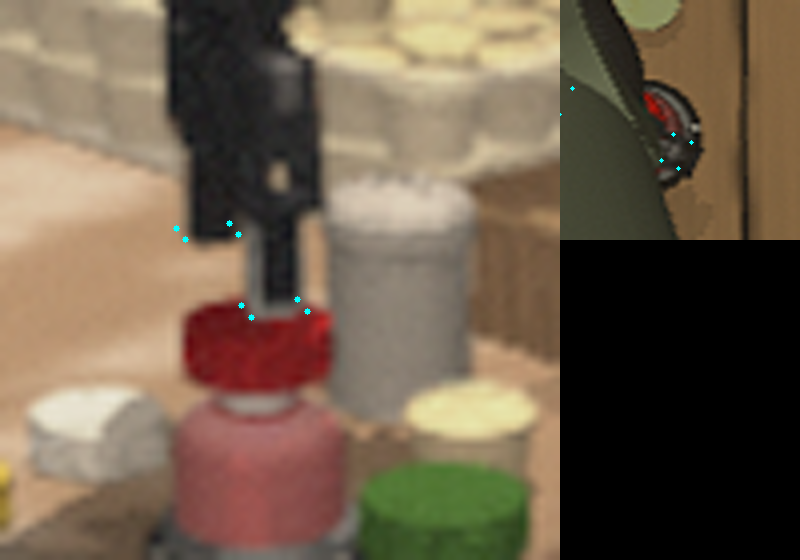

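The overlay of predicted fingertips (with the +45 mm offset) matches both views, so only z was off. The lid centre (px 258) is about 6 mm right of the finger midpoint (px 241). Correcting and descending.

Emit:
apply_moves --claw '[0.085, 0.085, 0.085, 0.085, 0.085, 0.085]' --xyz '[[-0.0044, -0.0046, 0], [0, 0, 0], [0, 0, 0.005], [0, 0, 0.005], [0, 0, 0.005], [0, 0, 0]]' --twist '[[0, 0, 0], [0, 0, 0], [0, 0, 0], [0, 0, 0], [0, 0, 0], [0, 0, 0]]'

```text
clock: 7.2
position: [0.5658, 0.2238, 0.0645]
tool_rot: [-3.141, -0.001, 2.702]
force: [0.1, 1.0, -0.9]
grip_width: 0.085
finger_force: 0.0
```

Emit:
apply_moves --claw '[0.085, 0.085, 0.085, 0.085, 0.085]' --xyz '[[0, 0, 0.007], [0, 0, 0.007], [0, 0, 0.007], [0, 0, 0], [0, 0, 0]]' --twist '[[0, 0, 0], [0, 0, 0], [0, 0, 0], [0, 0, 0], [0, 0, 0]]'

```text
clock: 7.7
position: [0.5662, 0.2238, 0.0443]
tool_rot: [-3.141, -0.0, 2.702]
force: [-0.2, 0.2, -1.0]
grip_width: 0.0852
finger_force: 0.0
```

Emit:
apply_moves --claw '[0.064, 0.061, 0.058, 0.056, 0.054, 0.054, 0.054]' --xyz '[[0, 0, 0], [0, 0, 0], [0, 0, 0], [0, 0, 0], [0, 0, 0], [0, 0, 0], [0, 0, 0]]' --twist '[[0, 0, 0], [0, 0, 0], [0, 0, 0], [0, 0, 0], [0, 0, 0], [0, 0, 0], [0, 0, 0]]'

```text
clock: 8.4
position: [0.5673, 0.2253, 0.0457]
tool_rot: [3.139, 0.001, 2.702]
force: [0.0, 2.9, 9.6]
grip_width: 0.0586
finger_force: 67.4
```

Gripped at 59 mm with 67 N. Breaking loose with a CCW twist (tool −z).

Emit:
apply_moves --claw '[0.05, 0.05, 0.05, 0.05, 0.05]' --xyz '[[0, 0, 0], [0, 0, 0], [0, 0, 0], [0, 0, 0], [0, 0, 0]]' --twist '[[0, 0, -0.14], [0, 0, -0.14], [0, 0, -0.14], [0, 0, -0.14], [0, 0, -0.14]]'

```text
clock: 8.9
position: [0.5678, 0.2248, 0.0458]
tool_rot: [3.141, 0.004, -2.876]
force: [3.0, 1.3, 7.5]
grip_width: 0.0588
finger_force: 69.8
```

Emit:
apply_moves --claw '[0.05, 0.05, 0.05, 0.05, 0.05, 0.05, 0.05]' --xyz '[[0, 0, 0], [0, 0, 0], [0, 0, 0], [0, 0, 0], [0, 0, 0], [0, 0, 0], [0, 0, 0]]' --twist '[[0, 0, -0.14], [0, 0, -0.14], [0, 0, -0.14], [0, 0, -0.14], [0, 0, -0.14], [0, 0, 0], [0, 0, 0]]'

```text
clock: 9.6
position: [0.5675, 0.2251, 0.0457]
tool_rot: [-3.141, 0.003, -2.181]
force: [2.1, 3.4, 9.2]
grip_width: 0.0591
finger_force: 69.8
```

```bash
python3 - <<'E'
from h import *
s=bot.observe(); print({k:np.round(s[k],3).tolist() for k in("qpos","position","tool_rot","force","moment")})
E
```

```text
{'qpos': [-0.24, 0.712, -0.344, 1.744, 0.332, 0.74, 1.777], 'position': [0.567, 0.225, 0.046], 'tool_rot': [-3.141, 0.003, -2.181], 'force': [2.136, 3.382, 9.233], 'moment': [0.964, -0.165, 0.057]}
```

Turned 80°. Lifting gently first, watching the force.

Emit:
apply_moves --claw '[0.05, 0.05, 0.05, 0.05]' --xyz '[[0, 0, -0.002], [0, 0, -0.002], [0, 0, -0.002], [0, 0, 0]]' --twist '[[0, 0, 0], [0, 0, 0], [0, 0, 0], [0, 0, 0]]'

```text
clock: 10.0
position: [0.5668, 0.2253, 0.0512]
tool_rot: [-3.142, 0.002, -2.181]
force: [-0.3, 5.6, 2.4]
grip_width: 0.0588
finger_force: 71.0
```

Emit:
apply_moves --claw '[0.05, 0.05, 0.05, 0.05, 0.05, 0.05, 0.05, 0.05, 0.05]' --xyz '[[0, 0, -0.006], [0, 0, -0.01], [0, 0, -0.016], [0, 0, -0.018], [0, 0, -0.018], [0, 0, -0.018], [0, 0, -0.016], [0, 0, -0.008], [0, 0, 0]]' --twist '[[0, 0, 0], [0, 0, 0], [0, 0, 0], [0, 0, 0], [0, 0, 0], [0, 0, 0], [0, 0, 0], [0, 0, 0], [0, 0, 0]]'

```text
clock: 10.9
position: [0.5669, 0.2238, 0.1619]
tool_rot: [-3.14, 0.002, -2.182]
force: [-1.0, -0.7, -0.9]
grip_width: 0.0587
finger_force: 71.5
```

```bash
python3 - <<'E'
from h import *
s=bot.observe(); p=np.array(s["position"]);yaw=s["tool_rot"][2];print({k:np.round(s[k],3).tolist() for k in("clock","position","tool_rot","force","grip_width","qpos")})
d=np.array([.516,-.349])-p[:2]; x=np.array([np.cos(yaw),np.sin(yaw)]);y=np.array([np.sin(yaw),-np.cos(yaw)]);print("tool shift",d@x,d@y)
g=bot.grab_frame("scene");f=bot.grab_frame("top")
c=np.zeros((500,800,3),np.uint8)
c[:,:400]=cv2.resize(g["img"][100:225,235:335],(400,500),interpolation=2)
c[:300,400:]=cv2.resize(f["img"][150:240,220:340],(400,300),interpolation=2);cv2.imwrite("pics/m5.png",c[:,:,::-1])
E
```

```text
{'clock': 10.9, 'position': [0.567, 0.224, 0.162], 'tool_rot': [-3.14, 0.002, -2.182], 'force': [-0.972, -0.664, -0.878], 'grip_width': 0.059, 'qpos': [-0.204, 0.562, -0.394, 1.669, 0.254, 0.959, 1.841]}
tool shift 0.4983815697667403 -0.28697288708501173
```

View pics/m5.png

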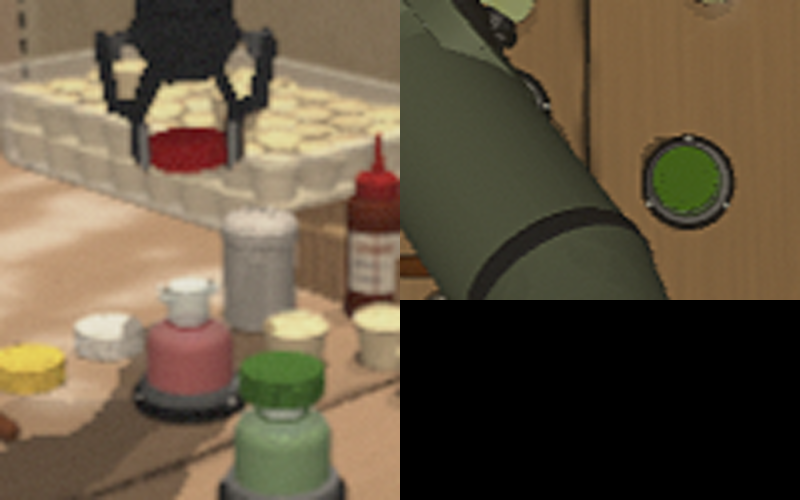

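The lid is held level between the fingers (px (190,150) in the left view) and the jar's mouth is open. Rotating the wrist back before the carry, because joint 7 would near its limit.

Emit:
apply_moves --claw '[0.05, 0.05, 0.05, 0.05, 0.05, 0.05, 0.05, 0.05, 0.05, 0.05, 0.05, 0.05]' --xyz '[[0, 0, 0], [0, 0, 0], [0, 0, 0], [0, 0, 0], [0, 0, 0], [0, 0, 0], [0, 0, 0], [0, 0, 0], [0, 0, 0], [0, 0, 0], [0, 0, 0], [0, 0, 0]]' --twist '[[0, 0, 0.12], [0, 0, 0.13], [0, 0, 0.13], [0, 0, 0.13], [0, 0, 0.13], [0, 0, 0.13], [0, 0, 0.13], [0, 0, 0.13], [0, 0, 0.13], [0, 0, 0.12], [0, 0, 0], [0, 0, 0]]'

```text
clock: 12.2
position: [0.566, 0.2238, 0.1599]
tool_rot: [-3.141, -0.001, 2.826]
force: [-0.0, -0.9, -1.1]
grip_width: 0.0587
finger_force: 71.4
```

```bash
cat > st.py <<'E'
from h import *
s=bot.observe(); p=np.array(s["position"]);yaw=s["tool_rot"][2];print({k:np.round(s[k],3).tolist() for k in("clock","position","tool_rot","force","grip_width","qpos")})
d=np.array([.516,-.349])-p[:2]; x=np.array([np.cos(yaw),np.sin(yaw)]);y=np.array([np.sin(yaw),-np.cos(yaw)]);print("tool shift",d@x,d@y)
E
python3 st.py
```

```text
{'clock': 12.2, 'position': [0.566, 0.224, 0.16], 'tool_rot': [-3.141, -0.001, 2.826], 'force': [-0.018, -0.888, -1.094], 'grip_width': 0.059, 'qpos': [-0.42, 0.541, -0.078, 1.683, 0.051, 0.92, 0.737]}
tool shift -0.13043123979112586 -0.5600098938129962
```

Emit:
apply_moves --claw '[0.05, 0.05, 0.05, 0.05, 0.05, 0.05, 0.05, 0.05, 0.05, 0.05, 0.05, 0.05, 0.05, 0.05, 0.05, 0.05, 0.05, 0.05, 0.05, 0.05]' --xyz '[[-0.0035, -0.015, 0], [-0.0055, -0.022, 0], [-0.007, -0.031, 0], [-0.007, -0.031, 0], [-0.007, -0.031, 0], [-0.007, -0.031, 0], [-0.007, -0.031, 0], [-0.007, -0.031, 0], [-0.007, -0.031, 0], [-0.007, -0.031, 0], [-0.007, -0.031, 0], [-0.007, -0.031, 0], [-0.007, -0.031, 0], [-0.007, -0.031, 0], [-0.007, -0.031, 0], [-0.007, -0.031, 0], [-0.007, -0.031, 0], [-0.007, -0.031, 0], [-0.0055, -0.022, 0], [-0.003, -0.01, 0]]' --twist '[[0, 0, 0], [0, 0, 0], [0, 0, 0], [0, 0, 0], [0, 0, 0], [0, 0, 0], [0, 0, 0], [0, 0, 0], [0, 0, 0], [0, 0, 0], [0, 0, 0], [0, 0, 0], [0, 0, 0], [0, 0, 0], [0, 0, 0], [0, 0, 0], [0, 0, 0], [0, 0, 0], [0, 0, 0], [0, 0, 0]]'

```text
clock: 14.2
position: [0.5099, -0.3561, 0.1602]
tool_rot: [-3.141, -0.001, 2.821]
force: [-0.2, 0.4, -1.1]
grip_width: 0.059
finger_force: 71.4
```

Emit:
apply_moves --claw '[0.05, 0.05]' --xyz '[[0, 0, 0], [0, 0, 0]]' --twist '[[0, 0, 0], [0, 0, 0]]'

```text
clock: 14.4
position: [0.5117, -0.3521, 0.1604]
tool_rot: [3.141, -0.0, 2.823]
force: [0.6, 0.1, -0.1]
grip_width: 0.0589
finger_force: 71.4
```

```bash
python3 st.py; python3 - <<'E'
from h import *
g=bot.grab_frame("scene");cv2.imwrite("pics/s6.png",cv2.resize(g["img"][150:300,340:510],(680,600),interpolation=2)[:,:,::-1])
c,s=redblob(g,(370,180,500,300));print(c,s,"lid axis from scene at z .21",ray(g,*c,.208))
E
```

```text
{'clock': 14.4, 'position': [0.512, -0.352, 0.16], 'tool_rot': [3.141, -0.0, 2.823], 'force': [0.57, 0.141, -0.13], 'grip_width': 0.059, 'qpos': [0.506, 0.559, 0.003, 1.652, -0.003, 0.931, 1.762]}
tool shift -0.003146613765916128 0.004338444453079444
[435.9375     197.61538462] [426 190  20  15 208] lid axis from scene at z .21 [ 0.50127211 -0.35059353  0.208     ]
```

View pics/s6.png

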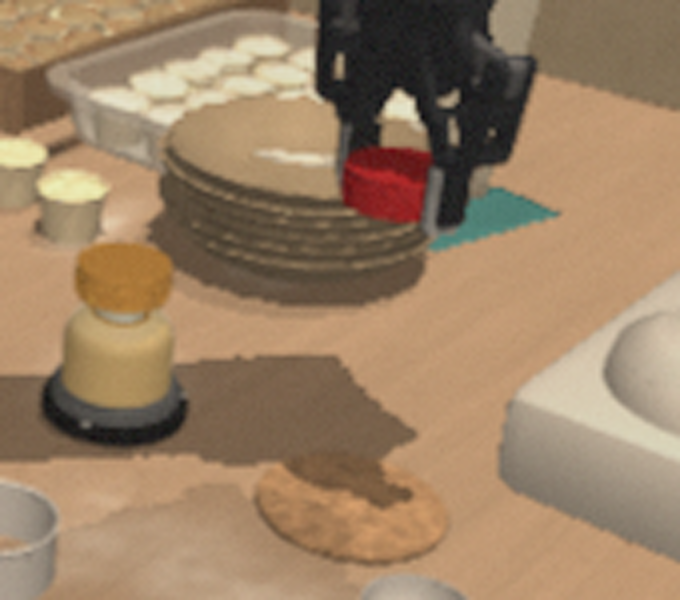

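Lid held at crop (393,185), above the mat (350,510). Descending.

Emit:
apply_moves --claw '[0.05, 0.05, 0.05, 0.05, 0.05, 0.05, 0.05, 0.05, 0.05, 0.05, 0.05, 0.05]' --xyz '[[-0.003, 0.004, 0.01], [0, 0, 0.018], [0, 0, 0.02], [0, 0, 0.02], [0, 0, 0.02], [0, 0, 0.02], [0, 0, 0.02], [0, 0, 0.018], [0, 0, 0.014], [0, 0, 0.008], [0, 0, 0], [0, 0, 0]]' --twist '[[0, 0, 0], [0, 0, 0], [0, 0, 0], [0, 0, 0], [0, 0, 0], [0, 0, 0], [0, 0, 0], [0, 0, 0], [0, 0, 0], [0, 0, 0], [0, 0, 0], [0, 0, 0]]'

```text
clock: 15.65
position: [0.516, -0.3503, -0.0071]
tool_rot: [-3.141, 0.0, 2.822]
force: [0.0, -0.6, -0.0]
grip_width: 0.0586
finger_force: 71.4
```

```bash
python3 st.py; python3 - <<'E'
from h import *
g=bot.grab_frame("scene");cv2.imwrite("pics/s7.png",cv2.resize(g["img"][200:300,370:490],(720,600),interpolation=2)[:,:,::-1])
c,s=redblob(g,(370,180,500,300));print(c,s,ray(g,*c,.042))
E
```

```text
{'clock': 15.65, 'position': [0.516, -0.35, -0.007], 'tool_rot': [-3.141, 0.0, 2.822], 'force': [0.031, -0.581, -0.05], 'grip_width': 0.059, 'qpos': [0.505, 0.79, -0.005, 1.731, 0.006, 0.62, 1.747]}
tool shift 0.00044650652817897684 0.0012608578269835593
[426.48691099 265.54450262] [418 258  18  15 191] [ 0.49931627 -0.35149203  0.042     ]
```

View pics/s7.png

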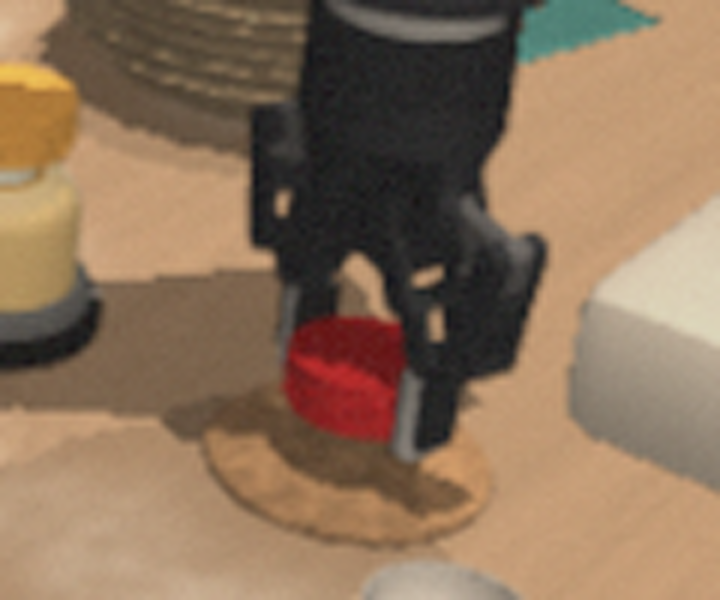

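The lid is level, about 25 mm over the mat's middle (mat centre about (350,465)). Lowering to contact.

Emit:
apply_moves --claw '[0.05, 0.05, 0.05, 0.05, 0.05, 0.05]' --xyz '[[0, 0.001, 0.006], [0, 0, 0.006], [0, 0, 0.005], [0, 0, 0.002], [0, 0, 0.001], [0, 0, 0]]' --twist '[[0, 0, 0], [0, 0, 0], [0, 0, 0], [0, 0, 0], [0, 0, 0], [0, 0, 0]]'

```text
clock: 16.3
position: [0.516, -0.3494, -0.0276]
tool_rot: [-3.142, -0.0, 2.822]
force: [0.3, -0.6, -0.7]
grip_width: 0.0591
finger_force: 71.4
```

Emit:
apply_moves --claw '[0.05, 0.05, 0.05]' --xyz '[[0, 0, 0.0012], [0, 0, 0.0008], [0, 0, 0]]' --twist '[[0, 0, 0], [0, 0, 0], [0, 0, 0]]'

```text
clock: 16.6
position: [0.5162, -0.3496, -0.0285]
tool_rot: [-3.141, 0.001, 2.822]
force: [-4.5, 3.2, 15.8]
grip_width: 0.059
finger_force: 81.1
```

Touching the mat (16 N). Opening, then rising straight up.

Emit:
apply_moves --claw '[0.062, 0.066, 0.072, 0.08, 0.085, 0.085, 0.085, 0.085]' --xyz '[[0, 0, -0.001], [0, 0, 0], [0, 0, 0], [0, 0, 0], [0, 0, 0], [0, 0, 0], [0, 0, 0], [0, 0, 0]]' --twist '[[0, 0, 0], [0, 0, 0], [0, 0, 0], [0, 0, 0], [0, 0, 0], [0, 0, 0], [0, 0, 0], [0, 0, 0]]'

```text
clock: 17.4
position: [0.516, -0.3494, -0.0285]
tool_rot: [-3.142, 0.0, 2.822]
force: [-1.1, -0.0, 0.2]
grip_width: 0.0849
finger_force: 0.0
```

Emit:
apply_moves --claw '[0.085, 0.085, 0.085, 0.085, 0.085, 0.085, 0.085, 0.085, 0.085, 0.085, 0.085]' --xyz '[[0, 0, -0.004], [0, 0, -0.006], [0, 0, -0.01], [0, 0, -0.015], [0, 0, -0.02], [0, 0, -0.02], [0, 0, -0.02], [0, 0, -0.02], [0, 0, -0.015], [0, 0, 0], [0, 0, 0]]' --twist '[[0, 0, 0], [0, 0, 0], [0, 0, 0], [0, 0, 0], [0, 0, 0], [0, 0, 0], [0, 0, 0], [0, 0, 0], [0, 0, 0], [0, 0, 0], [0, 0, 0]]'

```text
clock: 18.5
position: [0.516, -0.3494, 0.1018]
tool_rot: [-3.142, 0.0, 2.822]
force: [-0.5, 1.4, -0.5]
grip_width: 0.0852
finger_force: 0.0
```

```bash
python3 st.py; python3 - <<'E'
from h import *
g=bot.grab_frame("scene");cv2.imwrite("pics/s8.png",cv2.resize(g["img"][200:300,370:490],(720,600),interpolation=2)[:,:,::-1])
c,s=redblob(g,(370,180,500,300));print(c,s,ray(g,*c,.02),proj(g,np.array([.516,-.349,.02])))
for d in bot.find_in("scene","red_lid")[:4]: print(np.round(d["position"],3),d["score"])
E
```

```text
{'clock': 18.5, 'position': [0.516, -0.349, 0.102], 'tool_rot': [-3.142, 0.0, 2.822], 'force': [-0.467, 1.353, -0.5], 'grip_width': 0.085, 'qpos': [0.5, 0.633, -0.0, 1.691, 0.0, 0.817, 1.751]}
tool shift 0.00013107718186702484 0.0003413038006288584
[428.62355658 271.6743649 ] [416 262  26  21 433] [ 0.51253541 -0.35200818  0.02      ] (np.float64(428.28613239325904), np.float64(270.5850967120191))
[ 0.501 -0.354  0.024] 0.67
[0.49  0.335 0.022] 0.55
[0.586 0.35  0.02 ] 0.52
```

View pics/s8.png

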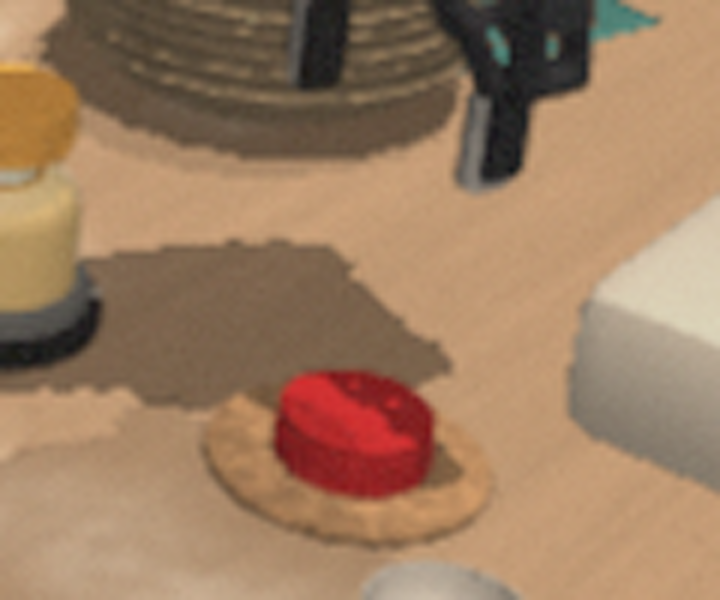

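The lid lies flat, top up, in the middle of the mat (px (353,433)), with the gripper clear above it. Handing in.

```bash
python3 -c "
from workcell import bot
print(bot.job_done())"
```

```text
the job is handed in; nothing more can be done
None
```

The red lid was twisted loose, lifted off the jar and set flat, top up and released, in the middle of the cork mat; the job is handed in (no verdict was returned).

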